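# Bolt the lid of the bench chest

### The arm

A 6-joint arm with a two-finger parallel gripper is mounted at the origin on the work surface. World frame = base frame: x ahead of the robot, y to its left, z up, the work surface at z = 0. Lengths are in m, angles in rad, forces in N, time in s.
With the tool pointing down it reaches from about 0.225 to 0.725 m from the base axis. Payload 3.1 kg.
Tool frame: the origin (TCP) lies midway between the tips of the shut fingers; the grasp point (between the pads) lies 19 mm behind it (ctrl.grip_point_offset is the distance from the TCP to the grasp point, in m); z points along the fingers, x is the direction in which the jaws open and shut, and the axes are right-handed (so a half turn about z gives the same grasp; the last joint's range is limited). The gripper opens to 85 mm and grips with 20 to 120 N. Pads are 22 mm wide; open, the fingers measure 114 mm over their backs; the gripper's body (76 mm by 85 mm) begins 54 mm behind the grasp point. The pads swing forward as they close: fully open they stand 13 mm farther back than shut.
Start: joints at [-1.444, 0.048, 0.099, 1.622, 0, 1.443], TCP at [0.132, -0.508, 0.231] pointing down, gripper open.
Joint ranges: [-2.91, 2.91], [-0.99, 1.94], [-1.21, 1.42], [-2.12, 2.29], [-1.49, 1.47], [-3.14, 3.14]. Speed limits (rad/s): [2.79, 2.79, 3.14, 3.14, 3.14, 3.14].

### API

Orientations are given as a unit quaternion [w, x, y, z].
In Python, from station import ctrl gives the robot as it stands. Calls block until the motion is done:
- ctrl.move_to(position, orientation): joint-space move of the TCP to a pose.
- ctrl.servo_line(position, v=0.15, rotation=None): straight line of the TCP; rotation=None keeps the orientation; v is the mean speed in m/s.
- ctrl.movej(angles): joint-space move.
- ctrl.command_gripper(opening, newtons=None): finger opening in m; newtons is the grip in N (None keeps the last); returns when the fingers have stopped.
- ctrl.pause(seconds).
- ctrl.ik(position, orientation): joint angles nearest the present ones, or None.
- ctrl.read_camera(name): name is "scene" or "top" or "wrist"; returns a dict with "color" (420x560x3 uint8, blue, green, red), "K" (3x3 intrinsics, pixels), "k1" (the pictures are not rectified: a ray, as slopes to the right and down, at radius r is drawn at 1 + k1 r^2 times it, then the intrinsics apply), "R" (3x3) and "t" (3): a world point X has camera coordinates R X + t. Camera axes: x right, y down, z forward; pixel columns grow to the right and rows downward; lengths in m; the calibration is good to about 2 mm. A picture is of the moment at which its call begins. There is no depth.
A pose or a line that the arm cannot do raises ctrl.Unreachable and nothing moves.
- ctrl.close_job(): hands the job in, once; it reports no verdict.
Readings, each from a call of its own:
- ctrl.get_time_s(): time.
- ctrl.get_joints(): joint angles.
- ctrl.get_dq(): joint speeds.
- ctrl.get_tau(): joint torques, N m.
- ctrl.get_tcp_pos(): TCP position.
- ctrl.get_eef_rot(): TCP orientation.
- ctrl.get_force(): force on the tool from outside, world axes, zero at the start.
- ctrl.get_moment(): the same for the moment, N m.
- ctrl.get_gripper_width(): finger opening in m.
Only numpy, scipy, OpenCV 4.12 (cv2) and the standard library are available. Lean on these libraries where they do the work, as an engineer would, in place of code of your own. Each camera call takes 0.05 s, during which the arm holds its last target.

### The job

Lock the dark grey tool chest: slide its barrel bolt across into the keeper, find by feel where the handle lines up with the notch in the notched plate, and turn the handle fully down into that notch, without forcing it against the plate. Then let go, leaving the other things on the bench where they are.

Things in the scene. Friction and masses are not known exactly. Their poses are not given: they have to be found in the camera images.
- chest: Dark grey sheet-metal tool chest fixed to the bench, 220 (x) x 360 (y) x 149 mm high; origin at the centre of its underside; low front (75 mm) faces its own -x, towards the robot. Its lid is a plane rising 20 degrees towards +x, 115 mm above the bench over the origin. 'Down the slope' is towards its -x.
- bar (a point): Middle of the fixed round carrying bar, 20 mm thick, that runs along the chest's y over the lid and bolt (axis at x = -7, z = 276 mm in the chest's frame) between flat end posts at y = -184 and +184 mm. A gripper must come in under it from the chest's -x side, tilted 25 to 45 degrees from vertical, reaching forward and down.
- pivot (a point): Point on the bolt's axis at the root of the handle, moving with the bolt: x = -7, y = -20 + travel, z = 134 mm in the chest's frame. The bolt is a steel rod, 14 mm thick, 245 mm long, along the chest's y, axis 20 mm above the lid. It slides towards +y through two guides (32 mm high over the lid, at y = -60 and +86 mm) into a like keeper at y = +130 mm.
- knob (a point): Centre of the steel ball knob, 24 mm across, ending the bolt's handle: a straight stem 10 mm thick, ball centre 48 mm from the pivot. The handle turns in the plane across the bolt. Gripped by the ball across the chest's y, it can be slid and turned while the fingers keep their direction. The ball may creep some mm in the fingers as it turns.
- bolt (a joint): How far the bolt is slid towards the chest's +y, 0 to 0.070 m. Friction about 2.5 N. It starts between 0 and 0.020, its tip out of the keeper. The handle meets the notch somewhere from 0.041 to 0.059; the bolt can overshoot it.
- handle (a joint): Angle of the handle: 0 = square to the lid (leaning 20 degrees from vertical to the chest's -x), growing as it turns down the slope to -x; 1.22 rad = fully down: level, pointing to -x, at its stop. It stays where it is left (friction 0.04 N m). Starts between -0.1 and 0.15. Away from the notch the plate stops it at about 0.53 rad.
- bracket: Steel foot of the notched plate, on the lid just down the slope of the bolt; same origin and axes as the chest. The upright plate runs along y, 4 mm thick, 34 mm high over the lid, 14 to 18 mm down the slope from the bolt's axis.
- plate_foot (a point): Middle of the foot's top (fixed, at y = +20 mm; NOT the notch). The plate screwed to it has one open-topped notch, 14 mm wide for the 10 mm stem. Its place along y differs each time and is not given: press the handle lightly down on the plate place by place until it passes the edge. More than 60 N on the plate (some 24 N at the knob) is forcing it.
- clamp_a: Steel C-clamp lying flat on the bench beyond the chest's +y end, about 110 x 155 mm, 20 mm thick; leave alone.
- clamp_b: A second C-clamp like it, beyond the chest's -y end; leave alone.
- pliers: Slip-joint pliers lying on the bench, about 180 mm long; leave alone.
- dish: White ceramic dish of washers, 104 mm across, 30 mm high; leave alone.

How it is judged:
By the outcome, as a careful person would: the job done as asked, in the order asked, and still so for the second after the job is handed in, with the robot touching nothing.
It also fails if it takes over 72 s, if anything falls off the work surface, if the arm or the gripper's body presses on something with over 40 N, if the wrist force passes 120 N, or if a joint passes its speed limit or range.

## Working session

There is one attempt and no reset: what is moved stays moved. The work goes in short steps, each a Python script; the robot and the scene stay as the last script left them, time stands still between calls to the robot, and variables do not carry over. Pictures are saved under pics/ and viewed, and the job is handed in when it is done.

```bash
ls; mkdir -p pics
python3 - <<'E'
from station import ctrl
import cv2, numpy as np
for n in ["scene","top","wrist"]:
    c=ctrl.read_camera(n); cv2.imwrite(f"pics/{n}0.png",c["color"])
    print(n,c["K"],c["k1"],-c["R"].T@c["t"],c["R"].round(3))
print(ctrl.get_time_s(),ctrl.get_eef_rot(),ctrl.get_gripper_width())
E
```

```text
pics
scene [[501.82323083   0.         272.21758778]
 [  0.         501.82323083 212.00262173]
 [  0.           0.           1.        ]] -0.05050575575359113 [1.02527447 0.0398683  1.13684311] [[-0.078  0.997 -0.004]
 [ 0.906  0.069 -0.417]
 [-0.415 -0.036 -0.909]]
top [[389.16475805   0.         280.99056013]
 [  0.         389.16475805 213.46520603]
 [  0.           0.           1.        ]] -0.04151918983315452 [0.4063095  0.02362225 1.22277444] [[-0.017 -1.     0.015]
 [-0.984  0.014 -0.176]
 [ 0.176 -0.018 -0.984]]
wrist [[330.56555205   0.         277.15206613]
 [  0.         330.56555205 211.57824328]
 [  0.           0.           1.        ]] -0.012927854409677218 [ 0.19586004 -0.49119978  0.37300231] [[ 0.252 -0.968 -0.003]
 [-0.933 -0.244  0.263]
 [-0.256 -0.063 -0.965]]
0.15 [-6.59805106e-04  7.91216285e-01 -6.11535714e-01 -6.52199142e-04] 0.08553679426125779
```

View pics/scene0.png

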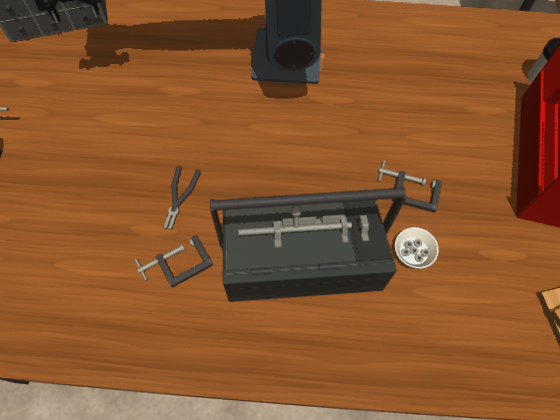

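View pics/top0.png

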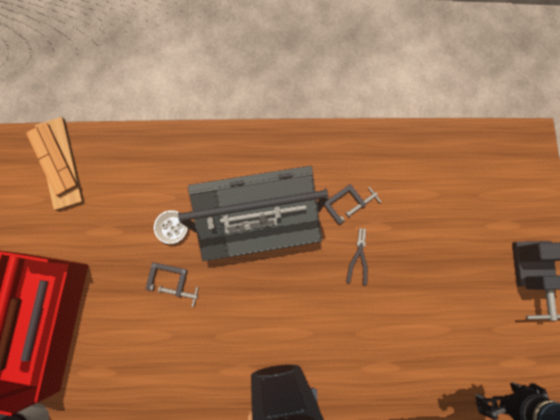

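The scene view shows the chest at about (305,245), with the bar above it, the keeper at about (364,228) and the knob near (296,212). In the top view the chest is at about (257,213). I'll enlarge both to measure.

Run:
```python
import cv2
a=cv2.imread("pics/scene0.png")[170:310,195:415]; cv2.imwrite("pics/s_z.png",cv2.convertScaleAbs(cv2.resize(a,None,fx=3.6,fy=3.6,interpolation=2),alpha=1.6))
a=cv2.imread("pics/top0.png")[155:270,175:335]; cv2.imwrite("pics/t_z.png",cv2.convertScaleAbs(cv2.resize(a,None,fx=5,fy=5,interpolation=2),alpha=1.6))
```

```text
(no output)
```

View pics/s_z.png

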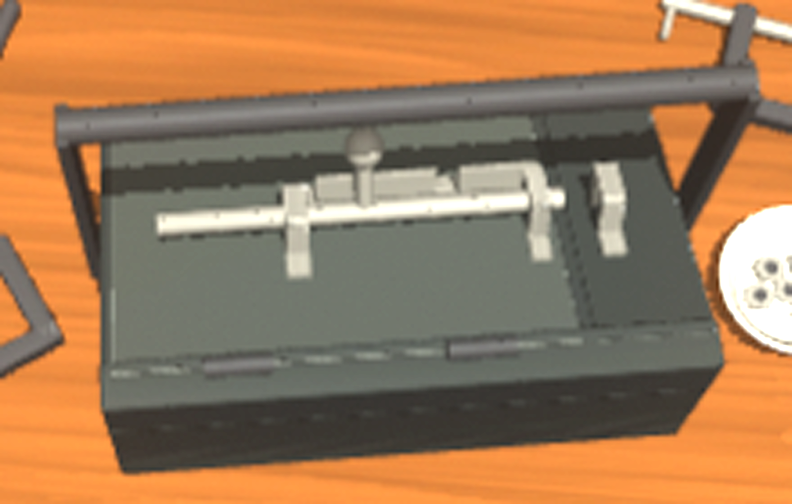

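View pics/t_z.png

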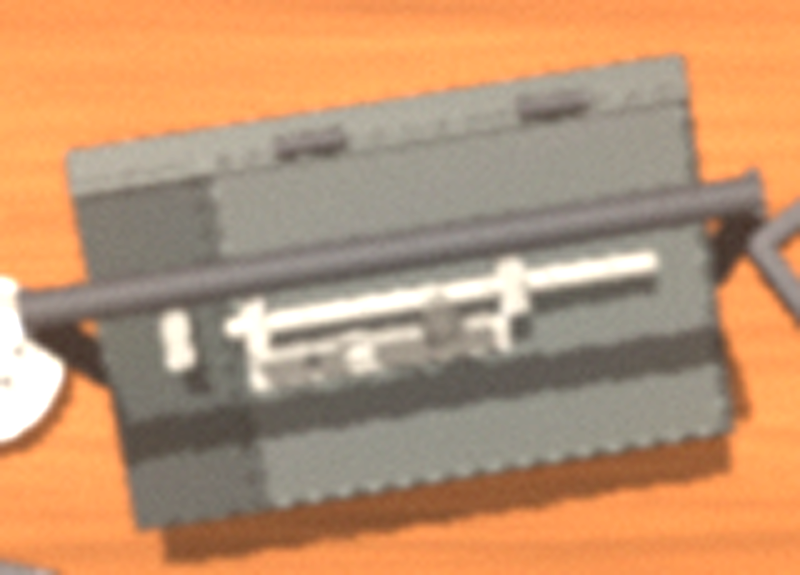

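```bash
cat > h.py <<'E'
import numpy as np, cv2
from scipy.optimize import least_squares
def proj(c,X):
    X=np.atleast_2d(X)@c["R"].T+c["t"]; s=X[:,:2]/X[:,2:]
    s=s*(1+c["k1"]*(s**2).sum(1,keepdims=True)); return s@np.diag([c["K"][0,0],c["K"][1,1]])+c["K"][:2,2]
def ray(c,uv):
    d=(np.array(uv)-c["K"][:2,2])/c["K"][0,0]; s=d.copy()
    for _ in range(10): s=d/(1+c["k1"]*(s@s))
    return -c["R"].T@c["t"], c["R"].T@np.r_[s,1]
def T(p,X):
    X=np.atleast_2d(X); c,s=np.cos(p[2]),np.sin(p[2])
    return X@np.array([[c,s,0],[-s,c,0],[0,0,1]])+[p[0],p[1],0]
def knobloc(y,q):
    a=q+np.deg2rad(20); return np.array([-.007-.048*np.sin(a),y,.134+.048*np.cos(a)])
E
cat > fit.py <<'E'
from station import ctrl
from h import *
S=ctrl.read_camera("scene");Tp=ctrl.read_camera("top")
zs=lambda u,v:(195+(u+.5)/3.6-.5,170+(v+.5)/3.6-.5)
zt=lambda u,v:(175+(u+.5)/5-.5,155+(v+.5)/5-.5)
m=.001
obs=[(Tp,zt(138,527),(-110,180,75)),(Tp,zt(730,432),(-110,-180,75)),(Tp,zt(68,152),(110,180,149)),(Tp,zt(685,55),(110,-180,149)),
(S,zs(105,409),(110,-180,149)),(S,zs(722,362),(110,180,149)),(S,zs(57,125),(-7,-187,276)),(S,zs(757,80),(-7,187,276)),(Tp,zt(22,307),(-7,187,276)),(Tp,zt(760,188),(-7,-187,276))]
f=lambda p:np.concatenate([(proj(c,T(p,np.array(X)*m))[0]-uv) for c,uv,X in obs])
r=least_squares(f,[.4,0,0.1],loss='soft_l1'); p=r.x; print(p,f(p).reshape(-1,2).round(1).tolist())
np.save("pose.npy",p)
# knob: fit y,q from two views
for k in [0]:
    g=lambda v:np.r_[proj(S,T(p,knobloc(*v)))[0]-zs(365,146),proj(Tp,T(p,knobloc(*v)))[0]-zt(437,305)]
    v=least_squares(g,[0,0]).x; print("knob y,q",v,g(v))
def ycast(c,uv,x,z):
    g=lambda v:(proj(c,T(p,(x,v[0],z)))[0]-uv)
    s=least_squares(g,[0]); return s.x,g(s.x)
print("keeper",ycast(S,zs(609,165),-.007,.147))
print("stem root",ycast(S,zs(366,206),-.007,.134))
print("boltends",ycast(S,zs(157,225),-.007,.134),ycast(S,zs(565,198),-.007,.134))
print("notch",ycast(S,zs(441,187),-.022,.142),ycast(S,zs(459,183),-.022,.142))
print(ctrl.get_time_s())
E
python3 fit.py
```

```text
[0.60503525 0.07417673 0.14963849] [[0.1, 2.2], [2.4, 1.1], [-0.8, -1.1], [0.4, -1.4], [-1.0, -0.0], [2.4, 0.5], [0.5, 0.6], [0.4, 0.2], [-0.0, 0.9], [1.3, 0.7]]
knob y,q [-0.0173795   0.02713132] [0.83132234 1.71852534 1.17880703 1.50849756]
keeper (array([0.12795539]), array([0.37476816, 5.4552091 ]))
stem root (array([-0.01825104]), array([0.07166676, 1.04741442]))
boltends (array([-0.1443665]), array([-0.0179474 , -0.26389057])) (array([0.10230973]), array([-0.03551548, -0.51609582]))
notch (array([0.02758119]), array([-0.19806576, -2.91176488])) (array([0.03860105]), array([-0.14590777, -2.14436495]))
0.25
```

```bash
cat >> h.py <<'E'
from scipy.spatial.transform import Rotation as Ro
def tool(p,tilt):
    t=np.deg2rad(tilt); R=np.array([[0,1,0],[np.cos(t),0,np.sin(t)],[np.sin(t),0,-np.cos(t)]]).T
    R=Ro.from_euler('z',p[2]).as_matrix()@R
    q=Ro.from_matrix(R).as_quat(); return q[[3,0,1,2]],R
E
python3 - <<'E'
from station import ctrl
from h import *
p=np.load("pose.npy")
k=T(p,knobloc(-.018,.03))[0]; print(k, ctrl.grip_point_offset)
for tilt in (35,40,45):
    q,R=tool(p,tilt)
    for b in (.0,.06,.15):
        print(tilt,b,np.round(ctrl.ik(k+R[:,2]*(.019-b),q),2) if ctrl.ik(k+R[:,2]*(.019-b),q) is not None else None)
    for y,a in((.033,1.22),(.033,.5)):
        print(ctrl.ik(T(p,knobloc(y,a))[0]+R[:,2]*.019,q) )
q,R=tool(p,40)
ctrl.move_to(k+R[:,2]*(.019-.15)+[0,0,.02],q)
ctrl.command_gripper(.05,30)
c=ctrl.read_camera("wrist");cv2.imwrite("pics/w1.png",c["color"])
np.savez("w1.npz",**{a:c[a] for a in("K","k1","R","t")})
print(ctrl.get_time_s(),ctrl.get_tcp_pos())
E
```

```text
[0.58323289 0.05268627 0.17859251] 0.0187
35 0.0 [-0.1  -0.41 -0.58  0.8   0.14 -0.2 ]
35 0.06 [-0.12 -0.52 -0.56  0.94  0.15 -0.22]
35 0.15 [-0.16 -0.64 -0.48  1.15  0.18 -0.26]
[ 0.0168452  -0.48555925 -0.72473845  0.72490045  0.07601663 -0.10898824]
[ 0.02089937 -0.46399772 -0.64731085  0.78051674  0.07370463 -0.10564857]
40 0.0 [-0.11 -0.48 -0.68  0.7   0.16 -0.2 ]
40 0.06 [-0.14 -0.62 -0.66  0.85  0.18 -0.22]
40 0.15 [-0.19 -0.77 -0.6   1.07  0.22 -0.27]
[ 0.00926681 -0.56761454 -0.8183486   0.62679354  0.09005482 -0.10782303]
[ 0.01379191 -0.54566398 -0.74178801  0.6810944   0.0871625  -0.10432924]
45 0.0 [-0.12 -0.56 -0.77  0.59  0.19 -0.19]
45 0.06 [-0.16 -0.72 -0.77  0.76  0.21 -0.22]
45 0.15 [-0.23 -0.91 -0.72  1.01  0.26 -0.27]
[ 0.00139924 -0.64701063 -0.91097451  0.52694813  0.10462828 -0.10520572]
[ 0.00644018 -0.62461304 -0.83517551  0.57997965  0.10108284 -0.10160326]
3.075 [0.49998638 0.04003372 0.29889215]
```

View pics/w1.png

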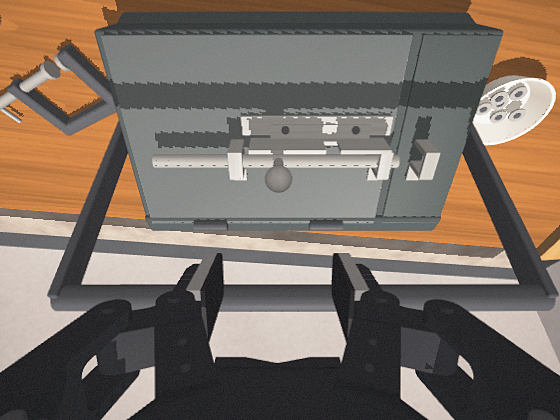

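The wrist view shows the ball at about (278,179), the bolt along row 161, guides at columns 237 and 379, the keeper at about 425, and what looks like the notch near (332,150). I'll zoom in.

Run:
```python
import cv2
a=cv2.imread("pics/w1.png")
cv2.imwrite("pics/w1a.png",cv2.convertScaleAbs(cv2.resize(a[105:205,140:450],None,fx=2.55,fy=5,interpolation=2),alpha=1.2))
cv2.imwrite("pics/w1b.png",cv2.convertScaleAbs(cv2.resize(a[0:320,:],None,fx=1.4,fy=1.8,interpolation=2),alpha=1.8))
```

```text
(no output)
```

View pics/w1a.png

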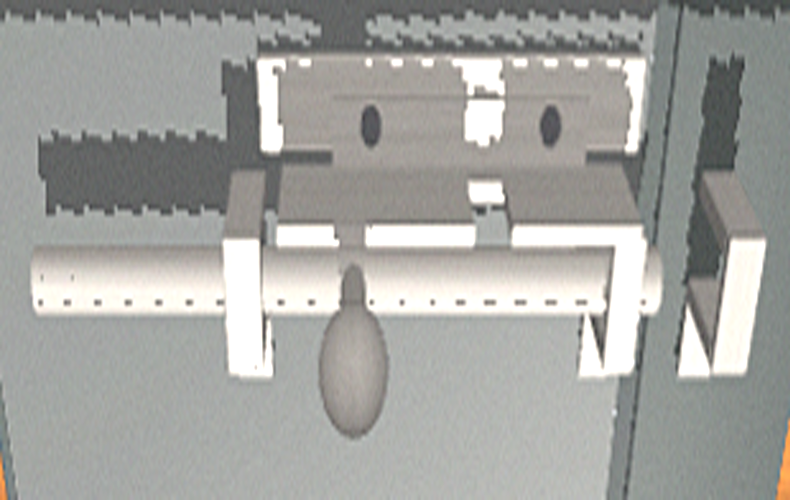

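View pics/w1b.png

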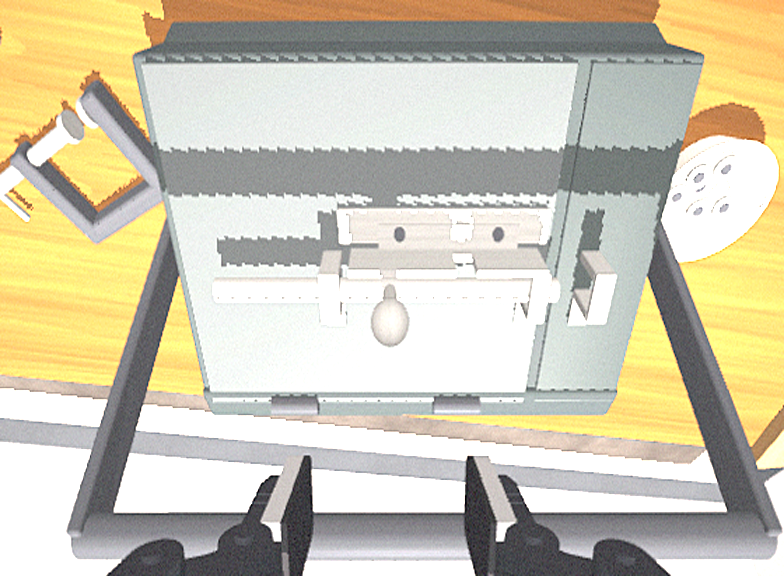

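```bash
cat > fit2.py <<'E'
from h import *
W=dict(np.load("w1.npz")); m=.001
za=lambda u,v:np.array((140+(u+.5)/2.55-.5,105+(v+.5)/5-.5)); zb=lambda u,v:np.array(((u+.5)/1.4-.5,(v+.5)/1.8-.5))
obs=[(zb(137,58),(-110,-180,75)),(zb(703,58),(-110,180,75)),(zb(212,413),(110,-180,149)),(zb(607,413),(110,180,149)),(zb(75,537),(-7,-187,276)),(zb(772,540),(-7,187,276))]
f=lambda p:np.concatenate([(proj(W,T(p,np.array(X)*m))[0]-uv) for uv,X in obs])
p0=np.load("pose.npy")
print("old",p0,f(p0).reshape(-1,2).round(1).tolist())
p=least_squares(f,p0,loss='soft_l1').x; print(p,f(p).reshape(-1,2).round(1).tolist())
for P in(p0,p):
    g=lambda v:proj(W,T(P,knobloc(*v)))[0]-za(353,370)
    v=least_squares(g,[-.018,0]).x; print("knob y,q",v,g(v))
    def ycast(uv,x,z):
        g=lambda v:(proj(W,T(P,(x,v[0],z)))[0]-uv)
        s=least_squares(g,[0]); return s.x[0].round(4),g(s.x).round(2)
    print("notch",[ycast(za(u,222),-.0268,.1417) for u in(475,512)])
    print("root",ycast(za(352,270),-.007,.134),"guides",ycast(za(244,240),-.011,.1453),ycast(za(627,240),-.011,.1453),"keeper",ycast(za(745,240),-.011,.1453))
np.save("pose2.npy",p)
E
python3 fit2.py
```

```text
old [0.60503525 0.07417673 0.14963849] [[-8.6, -3.0], [4.1, -2.9], [-0.9, 4.8], [-1.5, 4.4], [4.5, -0.2], [-8.7, -2.6]]
[0.60657691 0.07634003 0.14767976] [[-5.4, -1.3], [5.1, -0.4], [0.8, 5.4], [-0.8, 5.3], [8.0, 0.5], [-8.2, -1.6]]
knob y,q [-0.01717424  0.15392915] [ 0.00000000e+00 -2.84217094e-14]
notch [(np.float64(0.0283), array([0.  , 4.12])), (np.float64(0.0421), array([0.  , 4.12]))]
root (np.float64(-0.0174), array([0.  , 3.04])) guides (np.float64(-0.059), array([ 0.02, 14.75])) (np.float64(0.0885), array([-0.  , 14.65])) keeper (np.float64(0.1342), array([-1.000e-02,  1.468e+01]))
knob y,q [-0.01914142  0.17992581] [-2.84217094e-13 -9.37916411e-13]
notch [(np.float64(0.0265), array([-0.01,  5.54])), (np.float64(0.0404), array([-0.01,  5.56]))]
root (np.float64(-0.0193), array([-0.  ,  4.28])) guides (np.float64(-0.0611), array([ 0.  , 15.94])) (np.float64(0.0871), array([-0.02, 16.04])) keeper (np.float64(0.133), array([-0.03, 16.12]))
```

```bash
cat > tri.py <<'E'
from station import ctrl
from h import *
S=ctrl.read_camera("scene");Tp=ctrl.read_camera("top");W=dict(np.load("w1.npz"))
zs=lambda u,v:(195+(u+.5)/3.6-.5,170+(v+.5)/3.6-.5)
zt=lambda u,v:(175+(u+.5)/5-.5,155+(v+.5)/5-.5)
za=lambda u,v:np.array((140+(u+.5)/2.55-.5,105+(v+.5)/5-.5))
def tri(o):
    f=lambda X:np.concatenate([proj(c,X)[0]-u for c,u in o])
    X=least_squares(f,[.58,.05,.17]).x; return X.round(4),f(X).round(1)
print("ball",tri([(S,zs(365,146)),(W,za(353,370))]))
print("tip",tri([(S,zs(563,198)),(W,za(650,280))]),"end",tri([(S,zs(159,225)),(W,za(38,280))]))
for n in("pose.npy","pose2.npy"):
    p=np.load(n);print(T(p,knobloc(-.018,.05)),T(p,[(-.007,.103,.134),(-.007,-.143,.134)]))
E
python3 tri.py
```

```text
ball (array([0.578 , 0.0525, 0.1759]), array([ 0.5, -0. , -0.2, -0. ]))
tip (array([0.5834, 0.1734, 0.1322]), array([-0.,  0.,  0.,  0.])) end (array([ 0.6196, -0.0678,  0.1321]), array([ 0.3,  0.1, -0.1, -0. ]))
[[0.58235458 0.05255385 0.17822837]] [[ 0.58275817  0.17498215  0.134     ]
 [ 0.61943201 -0.06826881  0.134     ]]
[[0.58385393 0.05476161 0.17822837]] [[ 0.58449732  0.17718889  0.134     ]
 [ 0.62069463 -0.06613344  0.134     ]]
```

Run:
```python
from station import ctrl
from h import *
p=np.load("pose.npy"); q,R=tool(p,40)
b=np.array([.579,.0525,.177]); g=ctrl.grip_point_offset
ctrl.servo_line(b+R[:,2]*(g-.05),v=.15)
print(ctrl.get_force())
ctrl.servo_line(b+R[:,2]*(g-.0),v=.06)
print(ctrl.get_force(),ctrl.get_tcp_pos())
c=ctrl.read_camera("wrist");cv2.imwrite("pics/w2.png",c["color"])
c=ctrl.read_camera("scene");cv2.imwrite("pics/s2.png",cv2.resize(c["color"][150:300,195:415],None,fx=3.6,fy=3.6))
print(ctrl.get_time_s())
```

```text
[ 0.28099498 -0.56611394 -0.1166246 ]
[ 0.04862267 -0.51303266  0.08159307] [0.59108316 0.05428819 0.16310992]
5.175
```

View pics/w2.png

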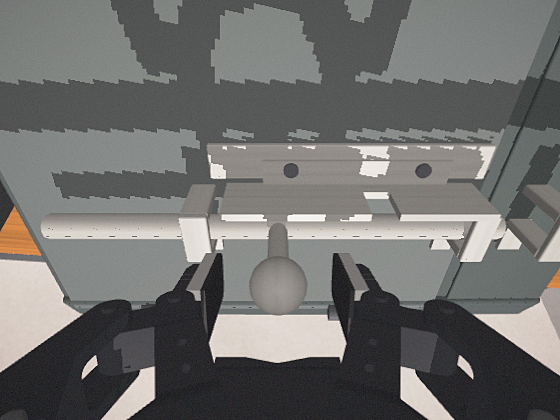

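View pics/s2.png

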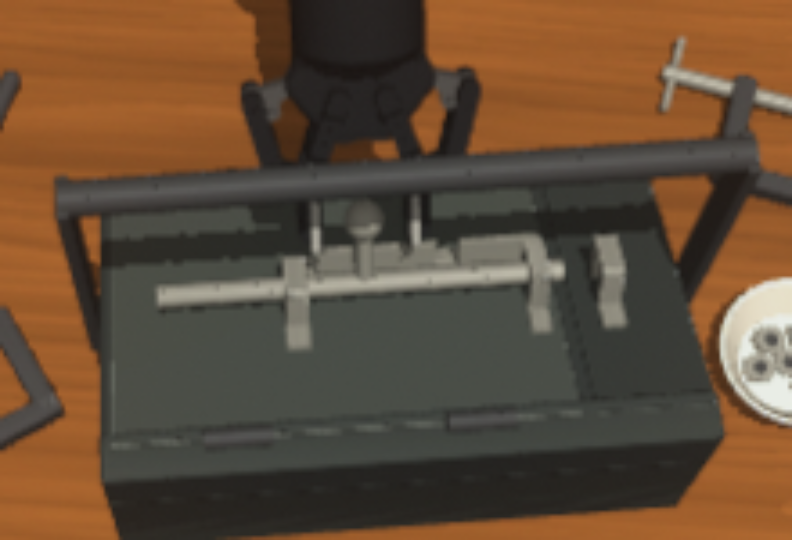

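Run:
```python
from station import ctrl
from h import *
p=np.load("pose.npy"); q,R=tool(p,40)
c=ctrl.read_camera("wrist"); t=np.array(ctrl.get_tcp_pos()); g=ctrl.grip_point_offset
print(proj(c,[t,t-R[:,2]*g,t-R[:,2]*(g+.01), t-R[:,2]*g+R[:,1]*.005]))
print((t-c["R"].T@(-0*c["t"]) ), np.linalg.norm(t-R[:,2]*g+c["R"].T@c["t"]))
```

```text
[[277.11564581 269.10722329]
 [277.13802088 288.47328158]
 [277.15255566 301.04915137]
 [277.14324748 299.1421967 ]]
[0.59114133 0.05422746 0.1634978 ] 0.1418096631282436
```

```bash
cat >> h.py <<'E'
def loc(p,X):
    X=np.array(X)-[p[0],p[1],0]; return Ro.from_euler('z',-p[2]).apply(X)
E
python3 - <<'E'
from station import ctrl
from h import *
p=np.load("pose.npy"); q,R=tool(p,40); g=ctrl.grip_point_offset
F=lambda:Ro.from_euler('z',-p[2]).apply(ctrl.get_force()).round(1)
print(F())
w=ctrl.command_gripper(.0,40); ctrl.pause(.2)
def st(s=""):
    t=np.array(ctrl.get_tcp_pos()); Rm=R; l=loc(p,t-R[:,2]*g); print(s,"ball",l.round(4),"F",F(),"w",round(ctrl.get_gripper_width(),4),"t",ctrl.get_time_s())
st("closed")
y=Ro.from_euler('z',p[2]).apply([0,1,0])
for d in(.01,.015,.013):
    t=np.array(ctrl.get_tcp_pos()); ctrl.servo_line(t+y*d,v=.06); st()
c=ctrl.read_camera("wrist");cv2.imwrite("pics/w3.png",c["color"])
E
```

```text
[ 0.3 -0.3 -0.9]
closed ball [-0.0287 -0.0174  0.1777] F [-3.6  1.6  3.4] w 0.0213 t 5.8
 ball [-0.0287 -0.0072  0.1777] F [-1.6 -0.1  2.8] w 0.0217 t 6.1167
 ball [-0.0287  0.0087  0.1777] F [-2.1  2.4  1.8] w 0.0213 t 6.525
 ball [-0.0287  0.0224  0.1778] F [-1.9  1.2  1.7] w 0.0217 t 6.9083
```

View pics/w3.png

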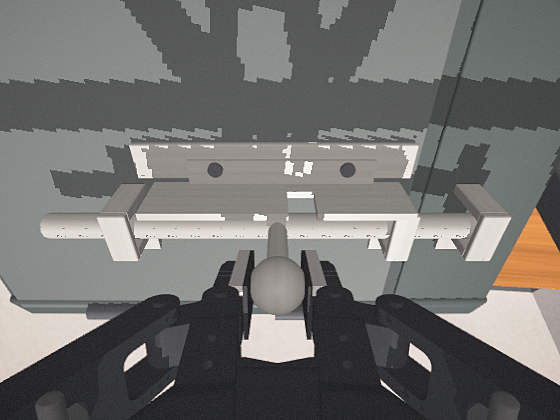

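```bash
cat > turn.py <<'E'
from station import ctrl
from h import *
p=np.load("pose.npy"); quat,R=tool(p,40); g=ctrl.grip_point_offset
Rz=Ro.from_euler('z',p[2])
F=lambda:Rz.inv().apply(ctrl.get_force())
ball=lambda:loc(p,np.array(ctrl.get_tcp_pos())-R[:,2]*g)
def go(l,v=.05): ctrl.servo_line(T(p,l)[0]+R[:,2]*g,v=v)
def comp(q,f):
    a=q+np.deg2rad(20); tan=np.array([-np.cos(a),0,-np.sin(a)]); rad=np.array([-np.sin(a),0,np.cos(a)])
    return -f@tan, f@rad, f[1]
def turn(y,qs,off,lim=8,v=.04,verbose=True):
    for q in qs:
        go(knobloc(y,q)+off,v); f=F(); c=comp(q,f)
        if verbose: print(f"q {q:.3f} res {c[0]:.1f} rad {c[1]:.1f} y {c[2]:.1f} bally {ball()[1]:.4f} w {ctrl.get_gripper_width():.4f} t {ctrl.get_time_s():.2f}")
        if c[0]>lim or np.linalg.norm(f)>20: return q,False
    return q,True
E
python3 - <<'E'
from turn import *
b=ball(); off=b-knobloc(b[1],.112); print(off); np.save("off.npy",off)
go(b+[0,.0347-b[1],0],.05); print(ball(),F())
print(turn(.0347,[.2,.3,.38,.44,.47,.5,.52,.54,.56,.58,.6,.62,.65],off))
c=ctrl.read_camera("wrist");cv2.imwrite("pics/w4.png",c["color"])
E
```

```text
[-0.00033563  0.          0.00075314]
[-0.02869279  0.03519646  0.17774964] [-0.91766221  0.36231078  2.56638601]
q 0.200 res 0.4 rad 0.4 y 0.6 bally 0.0351 w 0.0215 t 7.62
q 0.300 res 1.7 rad 0.8 y 2.0 bally 0.0351 w 0.0219 t 7.89
q 0.380 res 1.2 rad 4.3 y 2.8 bally 0.0350 w 0.0215 t 8.14
q 0.440 res 2.9 rad 4.8 y 2.6 bally 0.0348 w 0.0218 t 8.39
q 0.470 res 2.6 rad 5.5 y 2.8 bally 0.0347 w 0.0218 t 8.64
q 0.500 res 2.5 rad 5.3 y 2.4 bally 0.0347 w 0.0216 t 8.89
q 0.520 res 2.8 rad 5.2 y 2.4 bally 0.0347 w 0.0218 t 9.14
q 0.540 res 2.2 rad 6.3 y 1.9 bally 0.0347 w 0.0212 t 9.39
q 0.560 res 3.4 rad 6.6 y 2.3 bally 0.0347 w 0.0212 t 9.64
q 0.580 res 4.0 rad 6.9 y 2.1 bally 0.0347 w 0.0216 t 9.89
q 0.600 res 2.8 rad 6.9 y 2.4 bally 0.0347 w 0.0214 t 10.14
q 0.620 res 3.4 rad 7.4 y 2.1 bally 0.0347 w 0.0212 t 10.39
q 0.650 res 3.3 rad 7.6 y 2.7 bally 0.0346 w 0.0215 t 10.64
(0.65, True)
```

View pics/w4.png

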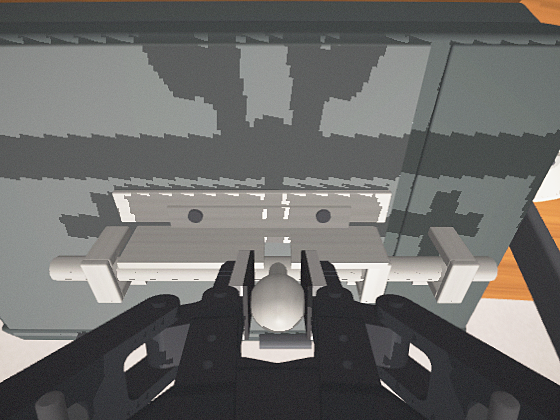

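Run:
```python
from turn import *
off=np.load("off.npy")
q=.65
while q<1.22:
    q=min(q+.04,1.22); a=q+np.deg2rad(20)
    r=comp(q,F())[1]
    off=off+np.array([-np.sin(a),0,np.cos(a)])*np.clip(r-1,-4,4)*.0001
    _,ok=turn(.0347,[q],off,lim=9)
    if not ok: break
np.save("off.npy",off); print(off,q)
c=ctrl.read_camera("wrist");cv2.imwrite("pics/w5.png",c["color"])
c=ctrl.read_camera("scene");cv2.imwrite("pics/s5.png",cv2.resize(c["color"][150:300,195:415],None,fx=3.6,fy=3.6))
```

```text
q 0.690 res 2.5 rad 6.2 y 2.0 bally 0.0345 w 0.0215 t 10.94
q 0.730 res 2.3 rad 4.8 y 2.0 bally 0.0346 w 0.0215 t 11.19
q 0.770 res 2.1 rad 3.2 y 1.2 bally 0.0345 w 0.0216 t 11.44
q 0.810 res 2.0 rad 2.9 y 1.2 bally 0.0347 w 0.0214 t 11.69
q 0.850 res 0.5 rad 3.8 y 0.2 bally 0.0346 w 0.0205 t 11.94
q 0.890 res -0.6 rad 1.7 y -0.2 bally 0.0345 w 0.0003 t 12.19
q 0.930 res -2.2 rad -0.6 y 0.2 bally 0.0345 w -0.0003 t 12.44
q 0.970 res 0.1 rad 0.4 y -0.7 bally 0.0346 w -0.0001 t 12.69
q 1.010 res -0.5 rad -0.3 y -1.1 bally 0.0347 w -0.0003 t 12.94
q 1.050 res -0.5 rad -0.9 y -0.7 bally 0.0347 w -0.0000 t 13.19
q 1.090 res 0.1 rad -0.4 y -0.0 bally 0.0347 w -0.0001 t 13.44
q 1.130 res 0.1 rad 0.3 y 0.1 bally 0.0347 w -0.0002 t 13.69
q 1.170 res 0.5 rad 0.1 y 0.3 bally 0.0347 w -0.0002 t 13.94
q 1.210 res -0.2 rad -0.8 y 0.9 bally 0.0347 w -0.0001 t 14.19
q 1.220 res 0.2 rad -0.7 y 0.2 bally 0.0347 w -0.0002 t 14.44
[-0.00104202  0.          0.00144895] 1.22
```

View pics/w5.png

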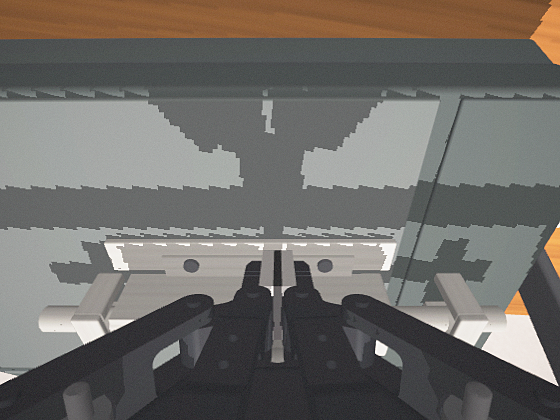

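View pics/s5.png

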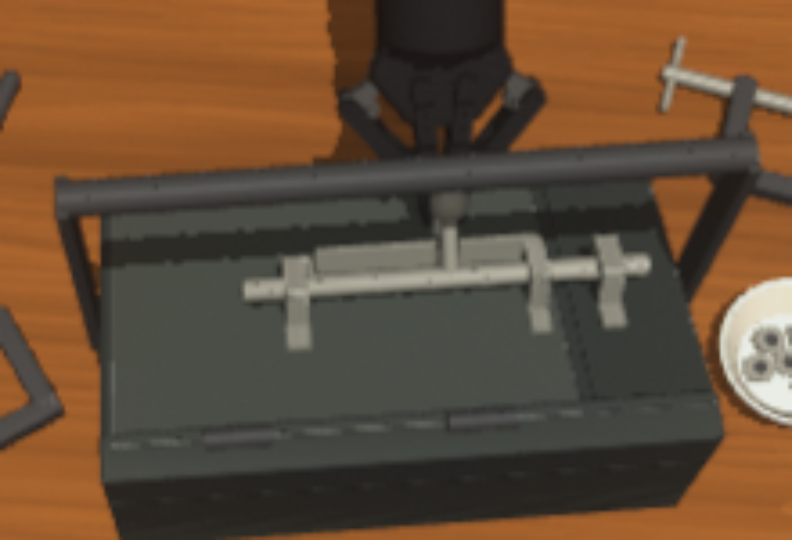

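The first turn passed the plate's edge at 0.53 rad without resistance, so the stem is in the notch. In the scene view the bolt tip is through the keeper at about (640,265). The ball then crept out of the pads at about 0.85 rad. I'll back off clear of the ball, look, and grip it again.

Run:
```python
from turn import *
b=ball()
for d in ([-.01,0,-.002],[-.03,0,-.006]):
    go(b+d,.08); print(F().round(1))
go(b+[-.06,0,.03],.15); print(F().round(1))
go(b+[-.10,0,.09],.2); print(F().round(1))
ctrl.command_gripper(.05,40)
c=ctrl.read_camera("wrist");cv2.imwrite("pics/w6.png",c["color"]);np.savez("w6.npz",**{a:c[a] for a in("K","k1","R","t")})
c=ctrl.read_camera("scene");cv2.imwrite("pics/s6.png",cv2.resize(c["color"][150:300,195:415],None,fx=3.6,fy=3.6))
print(ctrl.get_time_s())
```

```text
[-0.2  0.7 -0.6]
[-0.1 -0.2  0.7]
[0.6 0.4 0.1]
[ 0.8 -0.6 -0.2]
16.825
```

View pics/w6.png

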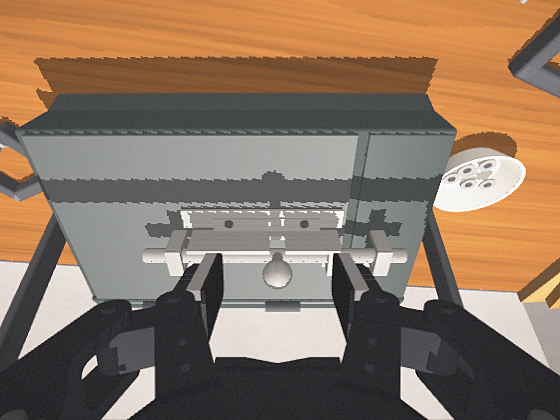

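View pics/s6.png

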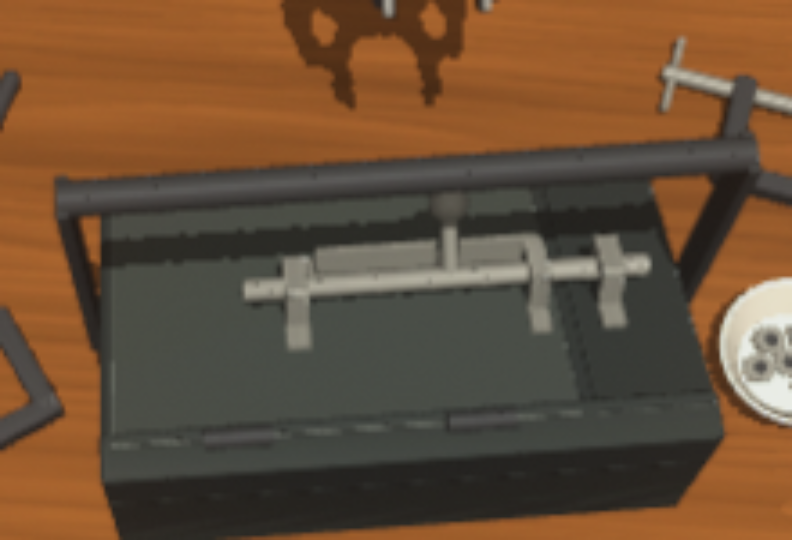

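Run:
```python
from turn import *
W=dict(np.load("w6.npz")); 
im=cv2.imread("pics/w6.png"); cv2.imwrite("pics/w6z.png",cv2.resize(im[225:305,220:340],None,fx=6,fy=6,interpolation=2))
gv=lambda v:proj(W,T(p,knobloc(*v)))[0]-[278,271.5]
v=least_squares(gv,[.0347,.8]).x; print(v,knobloc(*v))
S=ctrl.read_camera("scene")
f=lambda X:np.r_[proj(W,T(p,X))[0]-[278,271.5],proj(S,T(p,X))[0]-[319.7,207]]
X=least_squares(f,knobloc(*v)).x; print(X,f(X))
for q in(.2,.4,.6,.8,1.0,1.22): print(q,proj(S,T(p,knobloc(.0347,q)))[0].round(1),proj(W,T(p,knobloc(.0347,q)))[0].round(1))
```

```text
[0.03548335 0.48701492] [-0.04261703  0.03548335  0.16617805]
[-0.03897702  0.03526423  0.16449566] [-0.28461084 -0.03414585  0.74978314 -0.05251856]
0.2 [321.  207.8] [277.  286.9]
0.4 [320.3 205.7] [277.  276.4]
0.6 [319.7 204.5] [277.  264.8]
0.8 [319.2 204.2] [277.  252.8]
1.0 [318.7 204.7] [277. 241.]
1.22 [318.2 206.3] [277.  229.3]
```

View pics/w6z.png

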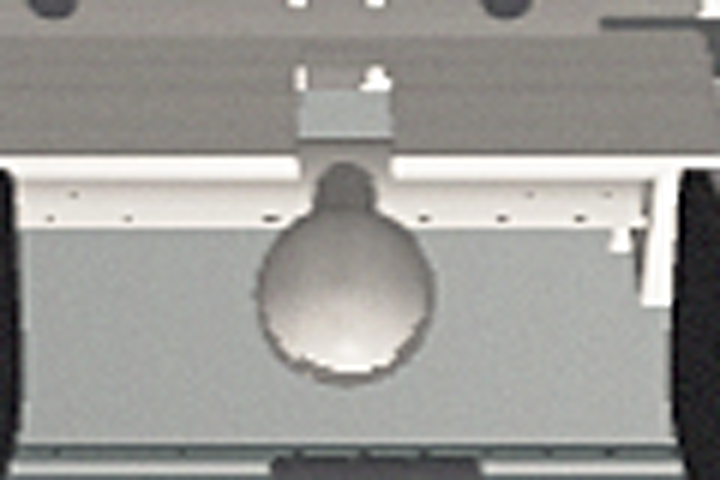

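The ball reads only about 0.47 rad, at wrist (277.5,272). So it lagged in the fingers early on, before the plate's stop at 0.53, and the plate edge has not been passed yet. The stem at zoomed column 345 does line up with the notch, columns 300 to 392. I'll regrip harder, with the pads a little behind the ball, and track the ball by camera.

```bash
cat >> turn.py <<'E'
def seen(name=None):
    "ball angle from the wrist picture, circle found by Hough"
    c=ctrl.read_camera("wrist"); im=c["color"]
    if name: cv2.imwrite(f"pics/{name}.png",im)
    roi=cv2.cvtColor(im[215:360,225:330],cv2.COLOR_BGR2GRAY)
    h=cv2.HoughCircles(cv2.medianBlur(roi,3),cv2.HOUGH_GRADIENT,1,40,param1=80,param2=10,minRadius=16,maxRadius=33)
    if h is None: return None
    u,v,r=h[0,0]; uv=np.array([225+u,215+v])
    gp=proj(c,np.array(ctrl.get_tcp_pos())-R[:,2]*g)[0]
    s=least_squares(lambda x:proj(c,T(p,knobloc(*x)))[0]-uv,[.035,.6]).x
    return uv.round(1),r,gp.round(1),s.round(4)
E
python3 - <<'E'
from turn import *
b=knobloc(.0352,.47); a=.47+np.deg2rad(20); tan=np.array([-np.cos(a),0,-np.sin(a)])
gb=b-tan*.003
zl=Rz.inv().apply(R[:,2])
go(gb-zl*.06,.2); print(F().round(1)); go(gb,.06); print(F().round(1))
print(seen("w7a"))
ctrl.command_gripper(0,100); ctrl.pause(.1)
print(F().round(1),ctrl.get_gripper_width(),ball(),seen("w7"),ctrl.get_time_s())
E
```

```text
[ 0.6  0.3 -0.6]
[ 0.1 -0.4 -0.1]
(array([275.5, 282.5], dtype=float32), np.float32(29.1), array([277.1, 288.8]), array([0.0345, 0.4469]))
[-5.  -0.3  3.9] 0.01997297459159808 [-0.03999684  0.03491231  0.16999464] (array([277.5, 280.5], dtype=float32), np.float32(27.9), array([277.1, 288.5]), array([0.0351, 0.4579])) 19.1667
```

View pics/w7.png

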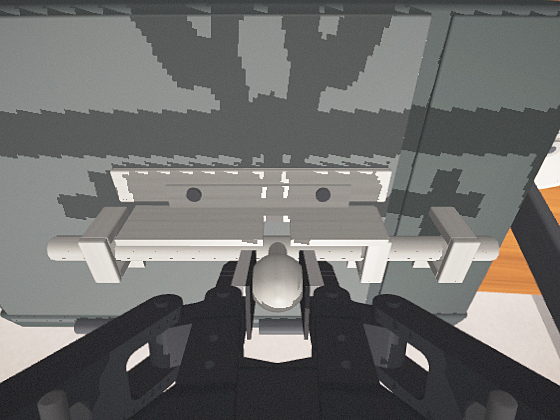

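Run:
```python
from turn import *
b=ball(); q0=.46; off=b-knobloc(b[1],q0)
for q in (.5,.54,.58,.62,.66,.7):
    a=q+np.deg2rad(20); r=comp(q,F())[1]
    off=off+np.array([-np.sin(a),0,np.cos(a)])*np.clip(r,-5,5)*.0001
    _,ok=turn(b[1],[q],off,lim=9); s=seen("w8" if q==.7 else None); print("   seen",s)
    if not ok: break
np.save("off.npy",off)
```

```text
q 0.500 res 0.8 rad -5.8 y 0.1 bally 0.0349 w 0.0195 t 19.42
   seen (array([279.5, 282.5], dtype=float32), np.float32(28.0), array([277.1, 288.4]), array([0.0359, 0.4724]))
q 0.540 res 2.8 rad -3.6 y 1.1 bally 0.0349 w 0.0200 t 19.72
   seen (array([277.5, 280.5], dtype=float32), np.float32(28.0), array([277.2, 288.5]), array([0.035 , 0.5019]))
q 0.580 res 5.0 rad 1.7 y 0.1 bally 0.0349 w 0.0197 t 20.02
   seen (array([274.5, 279.5], dtype=float32), np.float32(28.0), array([277.2, 288.5]), array([0.0338, 0.5327]))
q 0.620 res 5.7 rad 1.9 y 1.3 bally 0.0349 w 0.0191 t 20.32
   seen (array([278.5, 277.5], dtype=float32), np.float32(32.4), array([277.2, 288.6]), array([0.0354, 0.5772]))
q 0.660 res 6.3 rad -0.2 y 1.5 bally 0.0349 w 0.0196 t 20.62
   seen (array([277.5, 280.5], dtype=float32), np.float32(30.2), array([277.2, 288.6]), array([0.035 , 0.5705]))
q 0.700 res 7.5 rad 0.9 y 1.3 bally 0.0349 w 0.0193 t 20.92
   seen (array([279.5, 278.5], dtype=float32), np.float32(32.4), array([277.2, 288.7]), array([0.0359, 0.6011]))
```

```bash
ls pics/w8.png
```

```text
pics/w8.png
```

View pics/w8.png

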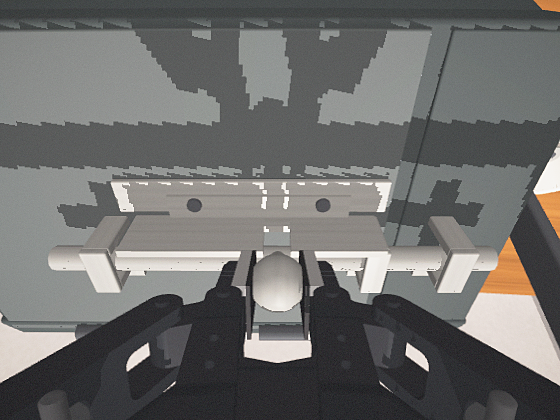

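Run:
```python
import cv2
im=cv2.imread("pics/w8.png"); cv2.imwrite("pics/w8z.png",cv2.resize(im[230:330,215:340],None,fx=6,fy=6,interpolation=2))
```

```text
(no output)
```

View pics/w8z.png

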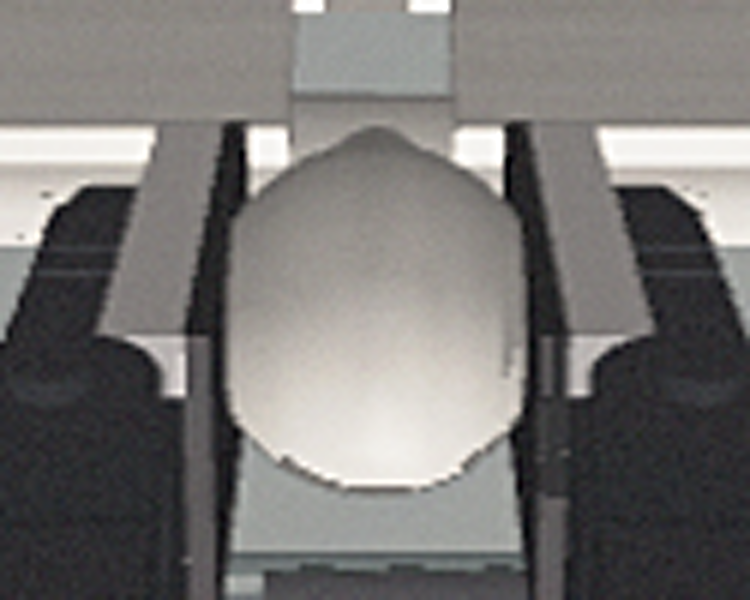

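Run:
```python
from turn import *
c=ctrl.read_camera("wrist"); uv=np.array([277.8,281.7])
o,d=ray(c,uv); o=loc(p,o); d=Rz.inv().apply(d); gb=ball()
# closest point on ray to grip; and to circle
s=(gb-o)@d/(d@d); X=o+d*s; r=X-[-.007,X[1],.134]
print("grip",gb,"ball near grip on ray",X,"R",np.hypot(r[0],r[2]),"q",np.arctan2(-r[0],r[2])-np.deg2rad(20))
for s2 in np.linspace(s*.95,s*1.05,5):
    X=o+d*s2;r=X-[-.007,X[1],.134]; print(((s2-s)*np.linalg.norm(d)).round(4),np.hypot(r[0],r[2]).round(4),(np.arctan2(-r[0],r[2])-np.deg2rad(20)).round(3))
cc=ctrl.read_camera("scene");cv2.imwrite("pics/s8.png",cv2.resize(cc["color"][185:245,275:375],None,fx=8,fy=8,interpolation=2))
print(ctrl.get_force())
```

```text
grip [-0.04402915  0.03488372  0.16557604] ball near grip on ray [-0.04510213  0.03514024  0.16294651] R 0.04785052661153308 q 0.5720449390867746
-0.0071 0.0547 0.606
-0.0035 0.0513 0.59
0.0 0.0479 0.572
0.0035 0.0444 0.551
0.0071 0.041 0.527
[2.11726616 0.45547808 7.16151839]
```

View pics/s8.png

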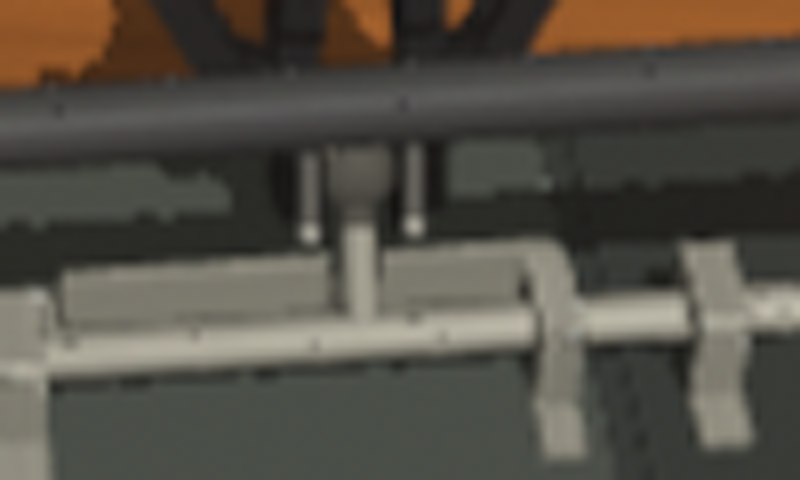

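Run:
```python
from turn import *
off=np.load("off.npy"); y=ball()[1]
print("cmd",knobloc(y,.7)+off,"act",ball(),off, "joints")
for q in (.76,.82,.88):
    _,ok=turn(y,[q],off,lim=12); b=ball(); print("   cmd",(knobloc(y,q)+off).round(4),"act",b.round(4)); ctrl.pause(.2);print("   act",ball().round(4),F().round(1))
    if not ok: break
seen("w9")
```

```text
cmd [-0.0467732   0.03486248  0.16076904] act [-0.04403531  0.03486248  0.16558044] [0.00184079 0.         0.00284675] joints
q 0.760 res 9.3 rad 4.1 y 1.1 bally 0.0348 w 0.0194 t 21.32
   cmd [-0.0481  0.0349  0.1582] act [-0.0446  0.0348  0.1648]
   act [-0.0446  0.0349  0.1647] [0.1 1.2 9.2]
q 0.820 res 9.1 rad 6.2 y 0.8 bally 0.0349 w 0.0195 t 21.77
   cmd [-0.0493  0.0349  0.1556] act [-0.0462  0.0349  0.1619]
   act [-0.0462  0.0349  0.1619] [-2.5  0.7 11.3]
q 0.880 res 9.3 rad 7.7 y 1.4 bally 0.0346 w 0.0198 t 22.22
   cmd [-0.0504  0.0349  0.1529] act [-0.0482  0.0346  0.1578]
   act [-0.0482  0.0346  0.1577] [-2.1  0.8 10.4]
```

View pics/w9.png

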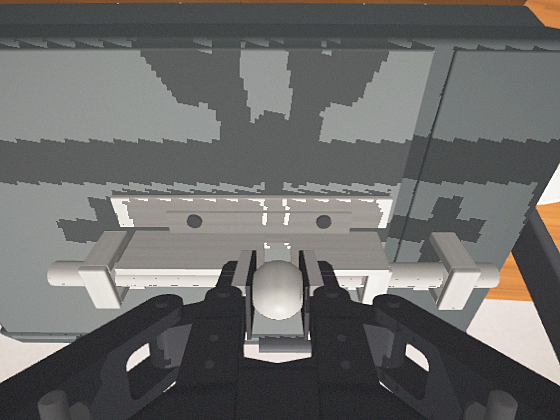

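The arm is compliant and the ball has followed to about 0.70 rad at wrist (278,290), well past the plate edge, so the stem is in the notch. The grip has crept back to centre, so I'll regrip just behind the ball and carry on.

```bash
cat >> turn.py <<'E'
def ballest(uv):
    "ball: wrist ray met with circle nearest the grip"
    c=ctrl.read_camera("wrist"); gb=ball()
    s=least_squares(lambda x:proj(c,T(p,knobloc(gb[1],x[0])))[0]-uv,[.7]).x; return s
def regrip(q,n=60,back=.004):
    y=ball()[1]; go(ball(),.05)
    ctrl.command_gripper(.036,n)
    a=q+np.deg2rad(20); tan=np.array([-np.cos(a),0,-np.sin(a)])
    go(knobloc(y,q)-tan*back,.05); print("free F",F().round(1),seen())
    ctrl.command_gripper(0,n)
    print("regrip",ball().round(4),F().round(1),ctrl.get_gripper_width(),ctrl.get_time_s())
def drive(q0,qs,lim=14,name=None,lead=.0):
    b=ball(); off=b-knobloc(b[1],q0)
    for q in qs:
        go(knobloc(b[1],q)+off,.05); f=F(); c=comp(q,f); 
        bb=ball();r=bb-[-.007,0,.134]
        print(f"cmd {q:.2f} res {c[0]:.1f} rad {c[1]:.1f} y {c[2]:.1f} grip {bb.round(4)} gripq {np.arctan2(-r[0],r[2])-.349:.3f} w {ctrl.get_gripper_width():.4f} seen {seen()}")
        if c[0]>lim or np.linalg.norm(f)>20: print("lim");break
    if name: seen(name)
    print(ctrl.get_time_s())
E
python3 - <<'E'
from turn import *
regrip(.69)
drive(.69,[.76,.84,.92,.98],name="w10")
E
```

```text
free F [-0.6  1.  -0.5] (array([279.5, 282.5], dtype=float32), np.float32(28.0), array([277.3, 288. ]), array([0.0355, 0.6482]))
regrip [-0.0466  0.0348  0.1619] [-5.5  0.4  2.2] 0.020498290905817076 23.625
cmd 0.76 res 1.8 rad 6.1 y 1.1 grip [-0.0479  0.0348  0.1597] gripq 0.660 w 0.0207 seen (array([277.5, 281.5], dtype=float32), np.float32(30.2), array([277.1, 288.4]), array([0.0349, 0.7182]))
cmd 0.84 res 4.1 rad 11.4 y 0.5 grip [-0.0491  0.0348  0.1572] gripq 0.718 w 0.0208 seen (array([276.5, 279.5], dtype=float32), np.float32(32.4), array([277.2, 288.4]), array([0.0345, 0.7957]))
cmd 0.92 res 3.9 rad 6.8 y 0.2 grip [-0.0498  0.0348  0.1539] gripq 0.786 w 0.0207 seen (array([276.5, 283.5], dtype=float32), np.float32(29.0), array([277.2, 288.4]), array([0.0345, 0.8296]))
cmd 0.98 res 4.4 rad 4.2 y -0.8 grip [-0.0506  0.0349  0.1511] gripq 0.849 w 0.0214 seen (array([277.5, 286.5], dtype=float32), np.float32(29.1), array([277.1, 288.6]), array([0.035, 0.866]))
24.875
```

View pics/w10.png

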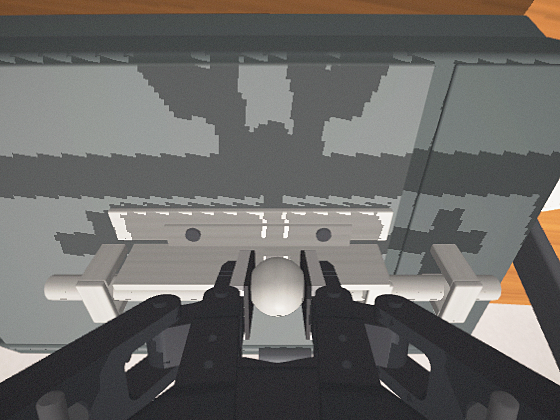

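It's now at about 0.87 rad, with the ball at (277,287). Same again.

Run:
```python
from turn import *
regrip(.86)
drive(.86,[.93,1.0,1.07,1.13],name="w11a")
s=seen()[3][1]; print(s); s=min(max(s,.95),1.15)
regrip(s)
drive(s,[s+.07,s+.14,s+.21,s+.28],name="w11",lim=12)
```

```text
free F [ 0.9 -0.8  0.8] (array([275.5, 278.5], dtype=float32), np.float32(27.9), array([277.3, 287.9]), array([0.0341, 0.8495]))
regrip [-0.0508  0.0348  0.1545] [-3.4  0.   1.6] 0.021370083334778293 26.0167
cmd 0.93 res 1.9 rad 4.3 y 0.0 grip [-0.0517  0.0348  0.1518] gripq 0.842 w 0.0213 seen (array([276.5, 280.5], dtype=float32), np.float32(29.1), array([277.2, 288.4]), array([0.0345, 0.9104]))
cmd 1.00 res 3.2 rad 4.3 y -0.1 grip [-0.0523  0.0348  0.149 ] gripq 0.902 w 0.0209 seen (array([278.5, 280.5], dtype=float32), np.float32(30.1), array([277.1, 288.6]), array([0.0354, 0.9692]))
cmd 1.07 res 2.8 rad 3.6 y -0.3 grip [-0.0525  0.0347  0.146 ] gripq 0.963 w 0.0209 seen (array([277.5, 281.5], dtype=float32), np.float32(30.2), array([277.1, 288.5]), array([0.0349, 1.0205]))
cmd 1.13 res 2.1 rad -1.3 y -0.1 grip [-0.0527  0.0348  0.1431] gripq 1.025 w 0.0208 seen (array([277.5, 278.5], dtype=float32), np.float32(26.6), array([277.1, 288.5]), array([0.0349, 1.1065]))
27.2667
1.0538
free F [ 0.6 -0.5 -0.1] (array([271.5, 278.5], dtype=float32), np.float32(32.4), array([277.2, 288.3]
[... 193 characters left out ...]
n (array([277.5, 280.5], dtype=float32), np.float32(32.4), array([277.1, 288.5]), array([0.0349, 1.11  ]))
cmd 1.19 res 4.0 rad 1.5 y 0.5 grip [-0.0542  0.0348  0.1398] gripq 1.100 w 0.0206 seen (array([275.5, 275.5], dtype=float32), np.float32(30.2), array([277.2, 288.5]), array([0.0341, 1.2153]))
cmd 1.26 res 10.1 rad 9.9 y 0.5 grip [-0.0538  0.0348  0.1381] gripq 1.134 w 0.0209 seen (array([276.5, 280.5], dtype=float32), np.float32(32.4), array([277.2, 288.5]), array([0.0345, 1.1986]))
cmd 1.33 res 14.0 rad 12.1 y 0.9 grip [-0.0524  0.0349  0.1367] gripq 1.162 w 0.0210 seen (array([277.5, 276.5], dtype=float32), np.float32(31.3), array([277.2, 288.6]), array([0.035 , 1.2553]))
lim
29.7083
```

View pics/w11.png

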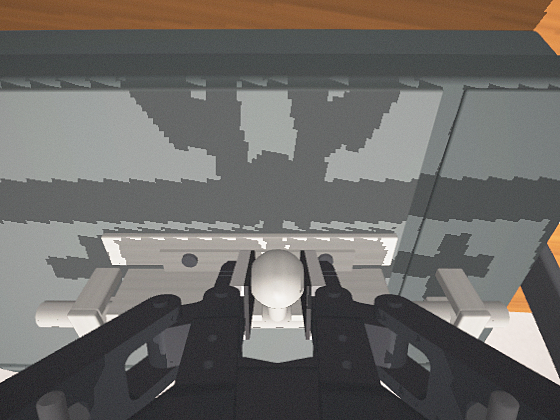

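Resistance rose sharply at about 1.22 rad, which is the stop, with the ball seen at (277,280). I'll ease off, release, back out and check.

Run:
```python
from turn import *
ctrl.pause(.2); go(ball()+[0,0,-.001],.05); print(F().round(1))
ctrl.command_gripper(.045); print(F().round(1))
zl=Rz.inv().apply(R[:,2]); b=ball()
go(b-zl*.07+[0,0,0],.12); print(F().round(1)); go(b-zl*.13+[-.03,0,0.0],.2)
c=ctrl.read_camera("wrist");cv2.imwrite("pics/w12.png",c["color"])
for v in [(277.5,0)]: pass
print([proj(c,T(p,knobloc(.0349,q)))[0].round(1).tolist() for q in(.9,1.1,1.16,1.22)])
S=ctrl.read_camera("scene");cv2.imwrite("pics/s12.png",cv2.resize(S["color"][150:300,195:415],None,fx=3.6,fy=3.6))
cv2.imwrite("pics/w12z.png",cv2.resize(c["color"][190:290,200:350],None,fx=5,fy=5,interpolation=2))
print(ctrl.get_time_s())
```

```text
[-11.9  -0.4   9. ]
[-0.4 -0.2 -0.8]
[-0.2  0.3 -0.5]
[[277.2, 243.5], [277.2, 232.7], [277.2, 229.7], [277.2, 226.8]]
31.9167
```

View pics/w12.png

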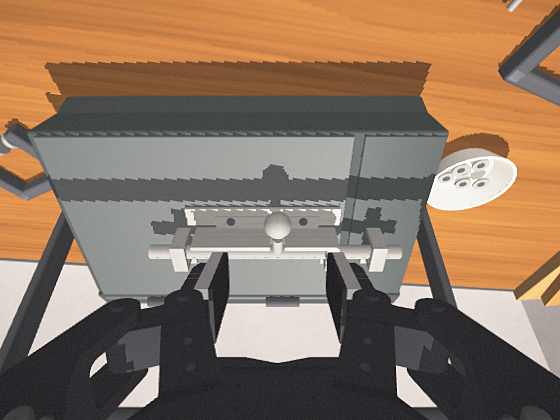

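View pics/w12z.png

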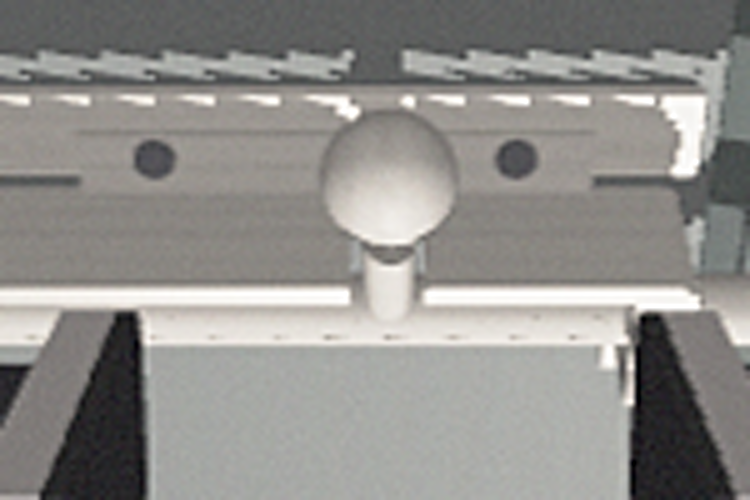

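View pics/s12.png

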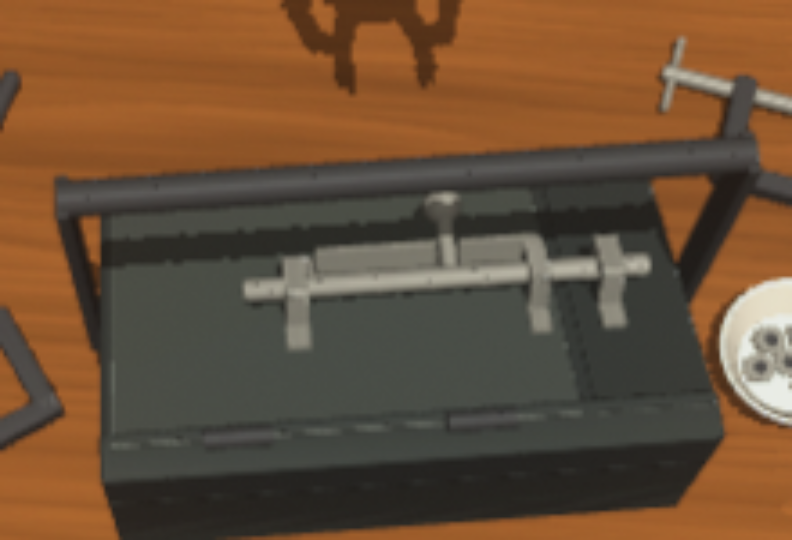

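Run:
```python
from turn import *
ctrl.command_gripper(0,40)
q2,R2=tool(p,25); z2=Rz.inv().apply(R2[:,2]); c=knobloc(.0349,1.22)
tgt=lambda h:T(p,c-z2*.012+[0,0,h])[0]
ctrl.move_to(tgt(.06),q2); print(F().round(1))
ctrl.servo_line(tgt(.012),v=.1)
for h in np.arange(.009,-.009,-.0015):
    ctrl.servo_line(tgt(h),v=.03); f=F(); l=loc(p,ctrl.get_tcp_pos())-(c-z2*.012)
    print(round(h,4),f.round(1),"actual dz",l.round(4))
    if np.linalg.norm(f)>7: break
ctrl.servo_line(tgt(.06),v=.15)
print(F().round(1),ctrl.get_time_s())
b=knobloc(.0349,1.22); zl=Rz.inv().apply(R[:,2])
ctrl.move_to(T(p,b-zl*.13+[-.05,0,.03])[0]+R[:,2]*g,quat)
cc=ctrl.read_camera("wrist");cv2.imwrite("pics/w13z.png",cv2.resize(cc["color"][150:300,150:410],None,fx=3,fy=3,interpolation=2))
print([proj(cc,T(p,knobloc(.0349,q)))[0].round(1).tolist() for q in(1.1,1.22)],proj(cc,T(p,(-.007,.0349,.134))))
S=ctrl.read_camera("scene");cv2.imwrite("pics/s13.png",S["color"])
print(ctrl.get_time_s())
```

```text
[-1.3  0.8  0.2]
0.009 [-0.4 -0.1 -0.1] actual dz [ 0.0003 -0.      0.0096]
0.0075 [-0.7 -0.2  0.4] actual dz [ 0.     -0.      0.0074]
0.006 [ 0.   0.1 -0.5] actual dz [-0.0001  0.      0.0057]
0.0045 [ 0.  -0.4  0.1] actual dz [-0.0001 -0.      0.0043]
0.003 [ 0.2 -0.5 -0.5] actual dz [-0.0001  0.      0.0028]
0.0015 [ 0.1 -0.7  0.6] actual dz [-0.0001  0.      0.0013]
0.0 [0.9 0.4 0.6] actual dz [ 0.0001 -0.      0.0001]
-0.0015 [-4.2 -0.3  5.2] actual dz [ 0.0003 -0.     -0.0003]
-0.003 [-7.3  0.2  9.9] actual dz [ 0.0004 -0.     -0.0006]
[ 0.1 -0.8 -1. ] 36.5583Traceback (most recent call last):
  File "<stdin>", line 14, in <module>
station.Unreachable: the arm cannot take that pose within its joint ranges
```

Pressing gently from above met a rigid stop exactly at the height expected for 1.22 rad: 0.3 to 0.6 mm of give at up to 12 N. Now a last look.

Run:
```python
from turn import *
b=knobloc(.0349,1.22); zl=Rz.inv().apply(R[:,2])
ctrl.move_to(T(p,b-zl*.13+[-.03,0,0])[0]+R[:,2]*g,quat)
cc=ctrl.read_camera("wrist");cv2.imwrite("pics/w13z.png",cv2.resize(cc["color"][150:300,150:410],None,fx=3,fy=3,interpolation=2))
print([proj(cc,T(p,knobloc(.0349,q)))[0].round(1).tolist() for q in(1.1,1.22)])
S=ctrl.read_camera("scene");cv2.imwrite("pics/s13.png",S["color"])
print(ctrl.get_time_s(),F())
```

```text
[[277.1, 235.8], [277.1, 229.9]]
37.3583 [-0.29595094 -0.18719599  0.2248109 ]
```

View pics/w13z.png

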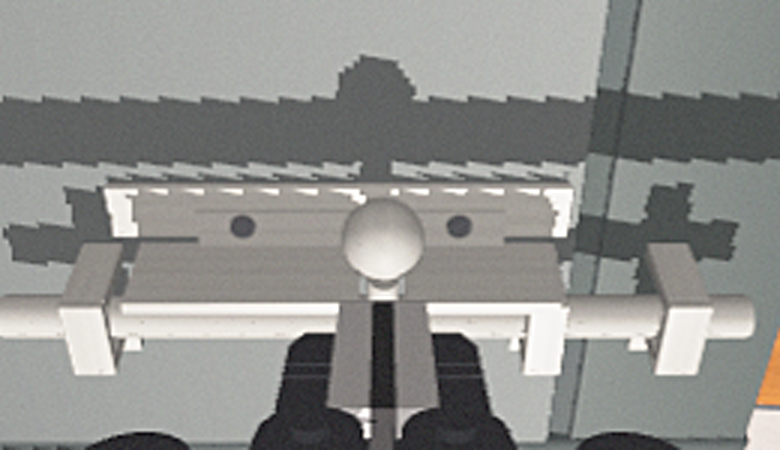

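View pics/s13.png

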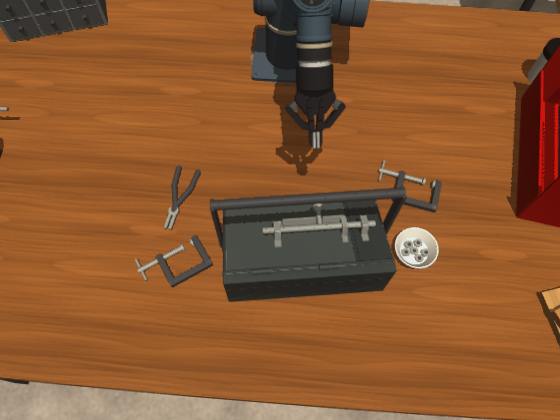

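The ball is at zoomed (383,239), which is wrist pixel (277.7,229.7), against (277.1,229.9) predicted for 1.22 rad. The bolt tip is through the keeper at about (752,318). In the scene view the clamps, pliers and dish are where they started, and the gripper is clear.

```bash
python3 -c "
from station import ctrl
ctrl.close_job(); print(ctrl.get_time_s())"
```

```text
the job is handed in; nothing more can be done
the job is handed in; nothing more can be done
```

The chest is locked: the bolt is through the keeper at about 0.055 m travel, and the handle is fully down in the notch. I let go and handed the job in at about 37 s of the 72 s allowed.

- **Finding the notch:** The camera put the notch at about 0.055 m, so I pressed the handle down only there. It passed the plate's edge with less than 10 N at the knob, so I did not probe other places.
- **Turning:** My first grip let the ball creep out at about 0.47 rad. I backed off, gripped again, and brought the handle down in four shorter grips. The most force at the knob was about 19 N, after the handle had met its end stop. The limit for forcing is 24 N.
- **Last checks:**
  - A light press from above (up to about 12 N) met a firm stop at the height for 1.22 rad.
  - The last wrist picture showed the ball within 1 pixel of where it should be at that angle.
  - The clamps, pliers and dish look unmoved by eye in the scene picture.
  - The gripper was clear, with no force on it.
- **Disagreements:**
  - Single-picture angle readings while gripping scattered by several hundredths of a radian, so I did not rely on them.
  - The chest-corner fits from the different cameras disagreed by several millimetres. I used the one that agreed with the bolt's measured position.

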